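# Open the charger cabinet and fit the test probes

## Task

The charger cabinet's door is held by a steel keeper bar under a hex bolt, and a ratchet is already on that bolt. Flip the ratchet's direction lever to the loosening side, swing the ratchet handle to and fro until the keeper bar has turned well clear of the door's lug, and swing the door wide open by its handle, which brings out the terminal strip on its inside. Then take every test probe there is out of the wooden rack and push each one fully home, upright, into a terminal opening of its own, and do not disturb the oil bottle, the mug or the loose spanner.

Things in the scene. Friction and masses are not known exactly. Their poses are not given: they have to be found in the camera images.
- cabinet: Grey steel bench cabinet, fixed, 160 deep (own x), 220 wide (own y), 150 high. Origin: centre of its underside. Its front, closed by the door, faces its own -x; its roof is at 150 mm. The bolt stands on the roof at own x -42, y +52 mm. Joint values below are positive anticlockwise seen from above
- bolt (a joint): Hex bolt with keeper bar (14 wide, 8 thick), turning as one (rad). Near 0: tight; the bar points to the cabinet's own +y and blocks the upright lug of the door's top strap, so the door will not open. Loosens anticlockwise from above (values grow); the bar is clear of the lug from about 1.1: turn it past 1.25 (stop: 2.3). Stiff, 1 N m, stays where left
- keeper_tip (a point): Tip of the keeper bar, 45 mm from the bolt's axis, 9.5 mm above the roof
- ratchet (a joint): Swing of the ratchet handle about the bolt's axis (rad), stops at -0.65 and +0.65, positive anticlockwise from above; at 0 it points midway between the cabinet's own +x and -y. Lever at loosening: a positive swing turns the bolt, a negative one clicks back freely (up to 0.39 rad of play per stroke); lever at tightening: the reverse; midway: turns nothing. Light friction, stays where left
- ratchet_head (a point): Centre of the top of the ratchet's round steel head (72 mm across), on the bolt's axis, 62 mm above the roof. Its x axis points along the handle
- ratchet_grip (a point): Middle of the ratchet's round handle grip, 22 mm thick, 105 mm long, level; this point is 150 mm from the bolt's axis and 49 mm above the roof; x axis along the handle, outward. The grip runs from 95 to 200 mm from the axis
- dir_lever (a joint): Direction lever on the ratchet's head (rad), -0.40 to +0.40, stays where left, takes about 5 N at its post. Pivot 42 mm from the bolt's axis towards the handle; the post lies back over the head. Looking from the head out along the handle, post to the LEFT (-0.40) is tightening, to the RIGHT (+0.40) is loosening. It bites fully only at the ends of the throw
- lever_post (a point): Upright round post of the direction lever, 12 mm thick, 34 mm from the lever's pivot; this point is 18 mm above the head's flat top and 10 mm below the post's top
- door (a joint): Cabinet door angle (rad), 0 shut to 1.75; opens anticlockwise seen from above about a vertical hinge at the front of the cabinet's own -y side; wide open is 1.35 or more. Light friction, stays where it is left
- door_handle (a point): Grip point on the door handle: a black upright round post 16 mm thick, 53 mm in front of the hinge line, 195 mm from the hinge along the door; its top is 19 mm above this point, and its upper 55 mm are free all round
- door_hinge (a point): On the door's hinge axis (vertical), at the height of the roof. Turns with the door: y axis along the door to its free edge, x axis to the inside
- rack: Wooden rack block, fixed, 60 (own x) by 250 (own y) by 50 mm high, origin at the centre of its underside; four holes in a row along own y, at -90, -30, 30 and 90 mm
- terminal0 (a point): Mouth of terminal opening 0, round, 12 mm wide with a 2 mm chamfer, 42 mm deep, straight down, in the black strip (45 mm wide, its long axis along the door) on the inside of the door, 24 mm from the panel; 50 mm from the hinge along the door; 10 mm below the roof level. Turns with the door: y axis along the row
- terminal1 (a point): Mouth of terminal opening 1, round, 12 mm wide with a 2 mm chamfer, 42 mm deep, straight down, in the black strip (45 mm wide, its long axis along the door) on the inside of the door, 24 mm from the panel; 92 mm from the hinge along the door; 10 mm below the roof level. Turns with the door: y axis along the row
- terminal2 (a point): Mouth of terminal opening 2, round, 12 mm wide with a 2 mm chamfer, 42 mm deep, straight down, in the black strip (45 mm wide, its long axis along the door) on the inside of the door, 24 mm from the panel; 134 mm from the hinge along the door; 10 mm below the roof level. Turns with the door: y axis along the row
- terminal3 (a point): Mouth of terminal opening 3, round, 12 mm wide with a 2 mm chamfer, 42 mm deep, straight down, in the black strip (45 mm wide, its long axis along the door) on the inside of the door, 24 mm from the panel; 176 mm from the hinge along the door; 10 mm below the roof level. Turns with the door: y axis along the row
- probe0: Test probe, may be absent, 95 mm long, 60 g, upright in a rack hole with its collar on the rack's top. Origin: the tip of its steel pin, at the bottom; z axis up along it. Pin 8 mm thick, 38 mm long; then a collar 24 mm wide to 44 mm; a round black grip 18 mm thick from 44 mm to its top at 95 mm. Fully home means that the collar rests on the strip
- probe1: Test probe, may be absent, 95 mm long, 60 g, upright in a rack hole with its collar on the rack's top. Origin: the tip of its steel pin, at the bottom; z axis up along it. Pin 8 mm thick, 38 mm long; then a collar 24 mm wide to 44 mm; a round black grip 18 mm thick from 44 mm to its top at 95 mm. Fully home means that the collar rests on the strip
- probe2: Test probe, may be absent, 95 mm long, 60 g, upright in a rack hole with its collar on the rack's top. Origin: the tip of its steel pin, at the bottom; z axis up along it. Pin 8 mm thick, 38 mm long; then a collar 24 mm wide to 44 mm; a round black grip 18 mm thick from 44 mm to its top at 95 mm. Fully home means that the collar rests on the strip
- probe3: Test probe, may be absent, 95 mm long, 60 g, upright in a rack hole with its collar on the rack's top. Origin: the tip of its steel pin, at the bottom; z axis up along it. Pin 8 mm thick, 38 mm long; then a collar 24 mm wide to 44 mm; a round black grip 18 mm thick from 44 mm to its top at 95 mm. Fully home means that the collar rests on the strip
- oil_bottle: Clear oil bottle with a black cap, 64 mm across, 170 high, origin under its centre; not to be disturbed
- mug: White mug, 80 mm across, 90 high, origin under its centre; not to be disturbed
- spanner: Loose steel open spanner, 180 mm long, lying flat on the bench; not to be disturbed
Not all that is in view belongs to the job. What is shaped like the probe3 but orange is not meant.

How it is judged:
By the outcome, as a careful person would: the job done as asked, in the order asked, and still so for the second after the job is handed in, with the robot touching nothing.
Of probe0, probe1, probe2, probe3 only 3 to 4 are there at a start; the rules pass over those that are not, and their reading is None.
At some moment in a run one of probe0, probe1, probe2, probe3 may be knocked a few centimetres aside while the robot is not near it.
Once in a run the grip may slacken for a moment while it holds something.
It also fails if it takes over 192 s, if anything falls off the work surface, if the arm or the gripper's body presses on something with over 40 N, if the wrist force passes 120 N, or if a joint passes its speed limit or range.

## Robot

A 6-joint arm with a two-finger parallel gripper is mounted at the origin on the work surface. World frame = base frame: x ahead of the robot, y to its left, z up, the work surface at z = 0. Lengths are in m, angles in rad, forces in N, time in s.
With the tool pointing down it reaches from about 0.275 to 0.875 m from the base axis. Payload 12.5 kg.
Tool frame: the origin (TCP) lies on the centre line of the jaws, within the pads' length; the fingertips stand r.finger_overhang ahead of it and the grasp point (between the pads) lies 3 mm ahead of it (r.finger_overhang is the distance from the TCP to the fingertips, in m); z points along the fingers, y is the line along which they close (so a half turn about z gives the same grasp; the last joint's range is limited). The gripper opens to 85 mm and grips with 20 to 120 N. Pads are 22 mm wide; open, the fingers measure 114 mm over their backs; the gripper's body (76 mm by 85 mm) begins 54 mm behind the grasp point. The pads swing forward as they close: fully open they stand 13 mm farther back than shut.
Start: joints at [-1.227, 0.351, 1.652, -0, 1.139, -0.085], TCP at [0.229, -0.5, 0.228] pointing down, gripper open.
Joint ranges: [-2.75, 2.75], [-0.79, 2.1], [0.01, 2.65], [-1.57, 4.71], [0.07, 3.14], [-2.87, 2.87]. Speed limits (rad/s): [2.22, 2.22, 2.79, 3.14, 3.14, 3.14].

## Interface

Orientations are given as a unit quaternion [x, y, z, w].
In Python, from cell import r, optics gives the robot as it stands. The module is installed in compiled form; this text tells all that it offers. Calls block until the motion is done:
- r.move_to(position, orientation): joint-space move of the TCP to a pose.
- r.move_linear(position, rot=None, vel=0.15): straight line of the TCP; rot=None keeps the orientation; vel is the mean speed in m/s.
- r.set_joints(angles): joint-space move.
- r.set_gripper(opening, squeeze=None): opening from 0.0 (shut) to 1.0 (fully open); squeeze is the grip in N (None keeps the last); returns when the fingers have stopped.
- r.sleep(seconds).
- r.inverse_kinematics(position, orientation): joint angles nearest the present ones, or None.
- optics.get_image(name): name is "scene" or "side" or "wrist"; returns a dict with "pixels" (400x640x3 uint8, red, green, blue), "depth" (400x640 float32, m along the optical axis (not along the pixel's ray), 0 where there is no reading), "fx", "fy", "cx", "cy" (pixels), "camera_from_world" (4x4, takes a point from world to camera coordinates); the wrist camera has in their place "mount" (4x4, takes a point from camera to tool coordinates, whose origin is the TCP and whose axes are the flange's). Camera axes: x right, y down, z forward; pixel columns grow to the right and rows downward; lengths in m; the calibration is good to about 2 mm. A picture is of the moment at which its call begins: read the wrist's pose just before it.
A pose or a line that the arm cannot do raises r.PlanningError and nothing moves.
- r.hand_in(): hands the job in; it is judged then, once.
Readings, each from a call of its own:
- r.current_t(): time.
- r.current_q(): joint angles.
- r.current_qvel(): joint speeds.
- r.current_effort(): joint torques, N m.
- r.current_tool_pos(): TCP position.
- r.current_ee_rot(): TCP orientation.
- r.current_contact_force(): force on the tool from outside, world axes, zero at the start.
- r.current_torque(): the same for the moment, N m.
- r.current_opening(): opening from 0.0 (shut) to 1.0 (fully open).
- r.current_finger_force(): force on a finger pad.
Only numpy, scipy, OpenCV 4.12 (cv2) and the standard library are available. Lean on these libraries where they do the work, as an engineer would, in place of code of your own. Each camera call takes 0.05 s, during which the arm holds its last target. There are 200 camera calls.

## Working session

There is one attempt and no reset: what is moved stays moved. The work goes in short steps, each a Python script; the robot and the scene stay as the last script left them, time stands still between calls to the robot, and variables do not carry over. Pictures are saved under pics/ and viewed, at most 14 in all, crops included, and the job is handed in when it is done.

```bash
ls; mkdir -p pics
cat > h.py <<'E'
import numpy as np, cv2
from cell import r, optics
from scipy.spatial.transform import Rotation as R
def save(name,im,crop=None,scale=1):
    p=im["pixels"]
    if crop: u0,v0,u1,v1=crop; p=p[v0:v1,u0:u1]
    if scale!=1: p=cv2.resize(p,None,fx=scale,fy=scale,interpolation=cv2.INTER_CUBIC)
    cv2.imwrite("pics/"+name+".png",cv2.cvtColor(p,cv2.COLOR_RGB2BGR))
def cfw(im,pose=None):
    if "camera_from_world" in im: return np.array(im["camera_from_world"])
    T=np.eye(4); T[:3,:3]=R.from_quat(pose[1]).as_matrix(); T[:3,3]=pose[0]
    return np.linalg.inv(T@np.array(im["mount"]))
def get(name):
    pose=(np.array(r.current_tool_pos()),np.array(r.current_ee_rot()))
    im=optics.get_image(name); im["T"]=cfw(im,pose); return im
def px2w(im,u,v,d=None,z=None):
    W=np.linalg.inv(im["T"]); ray=np.array([(u-im["cx"])/im["fx"],(v-im["cy"])/im["fy"],1.])
    if z is not None:
        dr=W[:3,:3]@ray; return W[:3,3]+dr*(z-W[2,3])/dr[2]
    if d is None: d=im["depth"][int(round(v)),int(round(u))]
    return W[:3,:3]@(ray*d)+W[:3,3]
def w2px(im,p):
    c=im["T"][:3,:3]@np.array(p)+im["T"][:3,3]; return np.array([im["fx"]*c[0]/c[2]+im["cx"],im["fy"]*c[1]/c[2]+im["cy"]])
def cloud(im):
    v,u=np.mgrid[:400,:640]; d=im["depth"]; W=np.linalg.inv(im["T"])
    P=np.stack([(u-im["cx"])/im["fx"]*d,(v-im["cy"])/im["fy"]*d,d],-1)
    return P@W[:3,:3].T+W[:3,3]
def down(yaw): # tool z down, tool y at angle yaw in world
    y=np.array([np.cos(yaw),np.sin(yaw),0]); z=np.array([0,0,-1.]); x=np.cross(y,z)
    return R.from_matrix(np.stack([x,y,z],1)).as_quat()
E
python3 - <<'E'
from h import *
for n in("scene","side"):
    im=get(n); save(n+"0",im,scale=1.25); np.savez(n+"0.npz",**im)
    print(n,np.linalg.inv(im["T"])[:3].round(3).tolist(),im["fx"])
print(r.finger_overhang,r.current_t(),r.current_ee_rot())
E
```

```text
pics
scene [[-0.377, 0.795, -0.475, 0.969], [0.926, 0.323, -0.194, 0.16], [-0.001, -0.513, -0.858, 0.981]] 436.5345488013602
side [[0.984, -0.093, 0.151, 0.342], [-0.177, -0.51, 0.842, -0.796], [-0.001, -0.855, -0.518, 0.606]] 392.5690713020923
0.022 0.1 [ 9.77105816e-01  2.12753310e-01 -7.57366020e-05 -4.96968324e-04]
```

View pics/scene0.png

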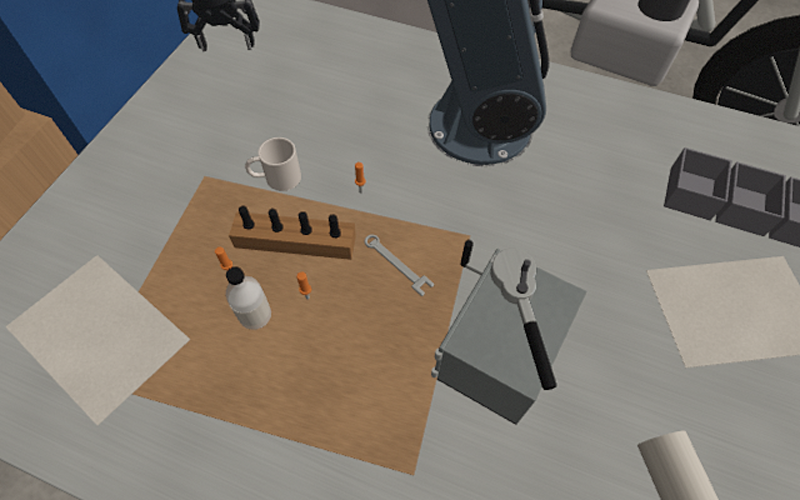

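View pics/side0.png

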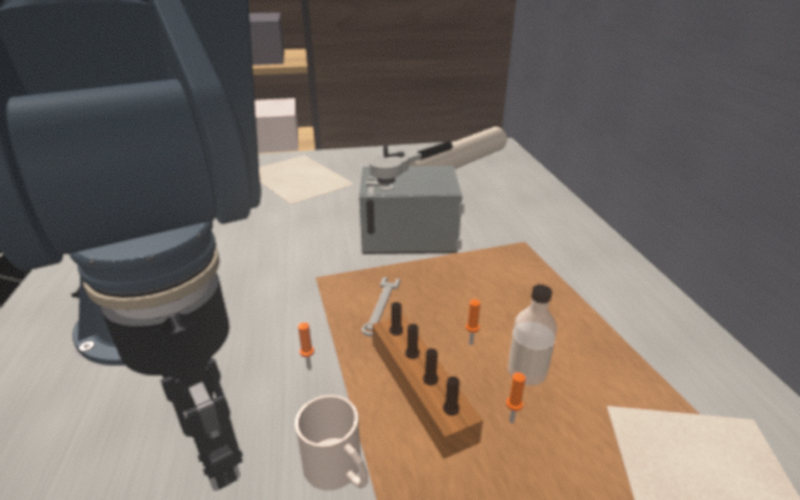

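The scene view shows the cabinet at about (512,330), ratchet head (515,272), lever post (524,265), grip (540,355), door handle (467,252) and hinge (437,370). Four black probes stand in the rack at (247,217), (276,220), (305,223) and (334,226). The orange look-alikes at (360,175), (224,258) and (304,284) are not meant. Next I'll fit the cabinet and rack from depth.

Run:
```python
from h import *
for n in("scene","side"):
    im=dict(np.load(n+"0.npz")); P=cloud(im); ok=im["depth"]>0
    if n=="scene":
        save("crop1",im,(340,180,480,330),4)
    def rect(mask,name):
        q=P[mask][:,:2].astype(np.float32)
        c,s,a=cv2.minAreaRect(q); print(n,name,len(q),np.round(c,4),np.round(s,4),round(a,2), 'z',np.median(P[mask][:,2]).round(4))
    m=ok&(abs(P[...,2]-.15)<.008)&(P[...,0]>.3)&(P[...,1]>-.1)&(P[...,1]<.6)
    m=cv2.erode(m.astype(np.uint8),np.ones((2,2)))
    k,l,st,_=cv2.connectedComponentsWithStats(m); rect(l==1+st[1:,4].argmax(),"roof")
    m=ok&(abs(P[...,2]-.05)<.006)&(P[...,0]>.2)&(P[...,1]<0.1)
    k,l,st,_=cv2.connectedComponentsWithStats(m.astype(np.uint8))
    for i in np.argsort(-st[1:,4])[:3]+1: rect(l==i,"rack%s"%st[i,:4])
    # probe tops
    m=ok&(P[...,2]>.085)&(P[...,2]<.125)&(P[...,0]>.2)&(P[...,1]<0.1)
    k,l,st,_=cv2.connectedComponentsWithStats(m.astype(np.uint8))
    for i in range(1,k):
        if st[i,4]>15: print(st[i],np.median(P[l==i],0).round(4))
    # tall things near the cabinet
    m=ok&(P[...,2]>.218)&(P[...,0]>.3)&(P[...,1]>-.1)&(P[...,2]<.3)
    k,l,st,_=cv2.connectedComponentsWithStats(m.astype(np.uint8))
    for i in range(1,k):
        if st[i,4]>4: print("tall",st[i],np.median(P[l==i],0).round(4))
```

```text
scene roof 4096 [0.5568 0.2078] [0.1656 0.1931] 81.21 z 0.1499
scene rack[183 169 101  30] 1673 [ 0.4694 -0.262 ] [0.0643 0.2503] 15.42 z 0.0503
scene rack[212 128  27  16] 75 [ 0.341  -0.3488] [0.033  0.0761] 46.01 z 0.0494
scene rack[211 119  24  10] 72 [ 0.3004 -0.3846] [0.0211 0.064 ] 37.19 z 0.0501
[207 110  30  24 172] [ 0.3265 -0.367   0.0893]
[284 130   7   7  42] [ 0.2998 -0.1846  0.0939]
[191 164   9  11  70] [ 0.4965 -0.3454  0.1048]
[215 167   9  11  71] [ 0.4816 -0.2873  0.1035]
[239 169   8  11  71] [ 0.4648 -0.23    0.1044]
[263 171   8  11  72] [ 0.4491 -0.1725  0.1034]
[172 197   8   9  54] [ 0.5906 -0.3454  0.0942]
[368 205   7   9  42] [0.445  0.0939 0.1063]
[238 217   8   9  51] [ 0.5803 -0.1761  0.0951]
[181 220  30  30 461] [ 0.6658 -0.2394  0.1115]
tall [414 207  11  27 156] [0.5021 0.1981 0.221 ]
side roof 1536 [0.544 0.203] [0.169  0.2158] 80.85 z 0.1489
side rack[298 252  89  99] 2477 [ 0.4709 -0.263 ] [0.0621 0.2519] 15.33 z 0.0492
side rack[242 330  41  20] 198 [ 0.3223 -0.3438] [0.0666 0.026 ] 4.05 z 0.0501
side rack[240 361  41  15] 189 [ 0.3148 -0.399 ] [0.0176 0.0652] 73.26 z 0.0501
[613 146  27  26 370] [1.3998 0.0562 0.1042]
[294 175   6  13  75] [0.4395 0.087  0.1075]
[376 240   9   8  59] [ 0.5797 -0.1826  0.0929]
[313 242   9  13 106] [ 0.446  -0.1815  0.1003]
[411 247  35  31 714] [ 0.6397 -0.2777  0.1079]
[239 258   9  10  71] [ 0.2977 -0.191   0.0931]
[326 259   9  14 113] [ 0.4611 -0.2396  0.1018]
[341 279  10  15 132] [ 0.4777 -0.2972  0.1021]
[410 298  11  11  97] [ 0.5882 -0.3518  0.093 ]
[357 301  11  17 156] [ 0.4932 -0.3542  0.1018]
[237 316  50  43 448] [ 0.3231 -0.3745  0.0887]
tall [ 236   12  404  107 7923] [1.3989 0.8252 0.2591]
tall [307 116  17   9  63] [0.4926 0.1925 0.2214]
```

View pics/crop1.png

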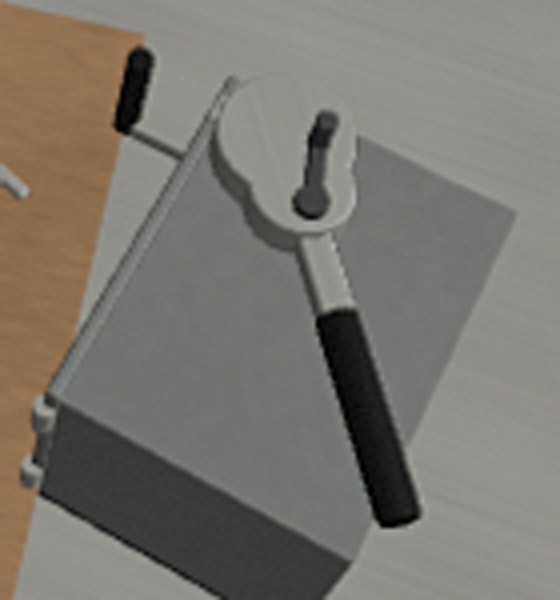

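The crop confirms the lever post, top at about (325,120) with its pivot at (311,200). Looking out along the handle, it is on the left, which is the tightening side. The handle post tops out at about (140,52). I'll work out the geometry from these pixels.

Run:
```python
from h import *
im=dict(np.load("scene0.npz")); P=cloud(im)
c=lambda u,v:(340+u/4,180+v/4)
A=px2w(im,*c(516,212),z=.15);B=px2w(im,*c(350,562),z=.15);C=px2w(im,*c(52,400),z=.15)
print("A",A,"B",B,"C",C,np.linalg.norm(A-B),np.linalg.norm(B-C),np.degrees(np.arctan2(*(A-B)[1::-1]))-90)
for yaw in(80,80.5,81,81.5,82):
    Rz=R.from_euler('z',yaw,degrees=True).as_matrix()
    print(yaw,"ctr est",(A-Rz@[.08,.11,0])[:2],(B-Rz@[.08,-.11,0])[:2])
# head top
for n in("scene","side"):
    im=dict(np.load(n+"0.npz")); P=cloud(im);ok=im["depth"]>0
    q=P[ok&(abs(P[...,2]-.212)<.006)&(np.hypot(P[...,0]-.49,P[...,1]-.19)<.07)]; print(n,"head",len(q),cv2.minEnclosingCircle(q[:,:2].astype(np.float32)),q[:,2].mean())
    m=ok&(P[...,2]>.185)&(P[...,2]<.216)&(np.hypot(P[...,0]-.495,P[...,1]-.19)>.11)&(np.hypot(P[...,0]-.495,P[...,1]-.19)<.21)
    q=P[m]; l=cv2.fitLine(q[:,:2].astype(np.float32),cv2.DIST_HUBER,0,.01,.01).ravel(); print("grip",len(q),l,np.degrees(np.arctan2(l[1],l[0])),q[:,2].max())
    m=ok&(P[...,2]>.228)&(P[...,2]<.26)&(np.hypot(P[...,0]-.495,P[...,1]-.19)<.05);print("post",P[m].mean(0),P[m].max(0),m.sum())
    m=ok&(P[...,2]>.06)&(np.hypot(P[...,0]-.44,P[...,1]-.09)<.02)
    q=P[m]; print("handle",q.min(0),q.max(0),np.percentile(q[:,2],[2,50,98]), q[q[:,2]>q[:,2].max()-.006].mean(0))
```

```text
A [0.44785588 0.30894459 0.15      ] B [0.66484999 0.2741928  0.15      ] C [0.64128695 0.11481301 0.15      ] 0.21975925189946902 0.1611121764286941 80.90129497689813
80 ctr est [0.54229288 0.21105867] [0.54262928 0.21450948]
80.5 ctr est [0.54314349 0.21188651] [0.54315476 0.21344518]
81 ctr est [0.54398684 0.21272173] [0.54368951 0.21238552]
81.5 ctr est [0.54482287 0.21356429] [0.54423349 0.21133056]
82 ctr est [0.54565152 0.2144141 ] [0.54478665 0.21028039]
scene head 970 ((0.5030628442764282, 0.19152045249938965), 0.05739663541316986) 0.21159634286777151
grip 499 [0.8409172  0.54116374 0.6256636  0.26241267] 32.762894 0.212532646909958
post [0.4894568  0.19559674 0.23764647] [0.49465918 0.20121999 0.24250486] 42
handle [0.43110354 0.08632751 0.08778025] [0.44702245 0.10961057 0.16700046] [0.09070785 0.13047947 0.16578404] [0.43942152 0.09430233 0.1639105 ]
side head 292 ((0.495563268661499, 0.1813839077949524), 0.04599788412451744) 0.21088648471634866
grip 150 [0.8628557 0.5054504 0.6210629 0.2509998] 30.361256 0.20941923530723244
post [0.48833918 0.19159569 0.23521455] [0.49352594 0.19944216 0.24068805] 22
handle [0.43173392 0.08154629 0.08834493] [0.44760222 0.09620126 0.16474193] [0.09088032 0.1314039  0.16379005] [0.43952098 0.08964496 0.16193607]
```

```bash
cat >> h.py <<'E'
CY=np.radians(80.9); CAB=np.array([.5438,.2125]); BOLT=np.array([.486,.179]); HINGE=np.array([.6404,.1134]); OH=.022
def best(p,yaw):
    c=[]
    for k in(-2,-1,0,1,2):
        q=r.inverse_kinematics(list(p),list(down(yaw+k*np.pi)))
        if q is not None: c.append((abs(q[5]),q))
    return min(c,key=lambda t:t[0])[1] if c else None
def go(p,yaw):
    q=best(p,yaw)
    if q is None: raise Exception("IK %s"%p)
    r.set_joints(list(q))
def F(): return np.round(r.current_contact_force(),1)
E
python3 - <<'E'
from h import *
th=np.radians(31.3); right=np.array([np.sin(th),-np.cos(th)])
post=np.array([.4885,.195]); yaw=th-np.pi/2
p=r.current_tool_pos(); r.move_linear([p[0],p[1],.33]); 
go([*post,.33],yaw); print(r.current_q(),r.current_tool_pos())
r.set_gripper(.45); r.move_linear([*post,.241],vel=.08); print(F())
r.set_gripper(0,30); print(r.current_opening(),F(),r.current_finger_force())
for d in np.arange(.003,.031,.003):
    r.move_linear([*(post+d*right),.241],vel=.03); print(round(d,3),F(),np.round(r.current_torque(),2))
im=get("scene"); save("lev1",im,(340,180,480,330),4); print(r.current_t())
E
```

```text
[ 2.90220595e-01  2.18892661e-01  1.57364605e+00 -1.08743400e-04
  1.34907888e+00  1.31556257e+00] [0.48873038 0.19446056 0.32998359]
[0.3 0.1 1. ]
-0.004106754184360548 [0.  0.8 0.2] 0.0
0.003 [ 0.9  0.9 -0.4] [-0.02  0.   -0.01]
0.006 [ 0.5  0.3 -0.4] [0.01 0.04 0.01]
0.009 [ 0.2 -0.  -0.1] [-0.03 -0.04  0.04]
0.012 [ 0.8  0.4 -0.5] [-0.02  0.02  0.01]
0.015 [ 0.4  0.3 -0.3] [-0.01  0.01 -0.02]
0.018 [0.3 0.2 0.4] [-0.02  0.03 -0.01]
0.021 [-0.3  0.2  0.5] [ 0.03 -0.03 -0.03]
0.024 [-0.9 -0.3  0.5] [-0.02  0.04 -0.09]
0.027 [-0.1  0.5  0.4] [0.02 0.02 0.02]
0.03 [-0.  -0.4 -0.6] [-0.01 -0.04 -0.  ]
8.3417
```

View pics/lev1.png

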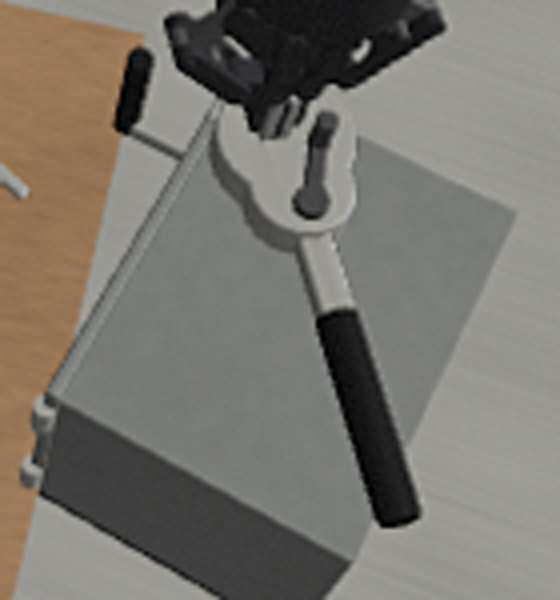

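The lever has not moved: the shut fingertips are at about (280,125) and the post is still at (325,118). I'll compare projections to see why the grip missed.

Run:
```python
from h import *
im=get("scene"); P=cloud(im); t=r.current_tool_pos(); q=R.from_quat(r.current_ee_rot())
print("tcp",t,"tip px crop",(w2px(im,np.array(t)-[0,0,.022])-[340,180])*4)
print("zaxis",q.as_matrix()[:,2],"yaxis",q.as_matrix()[:,1])
for v in range(105,215,8): print(v,[P[int(180+v/4),int(340+u/4)].round(3).tolist() for u in (316,324,330)])
s=get("side"); save("lev2",s,(270,90,410,190),5)
```

```text
tcp [0.50407394 0.16936436 0.24100133] tip px crop [257.26966932 147.96829758]
zaxis [-1.66118282e-05  4.02122034e-05 -9.99999999e-01] yaxis [ 5.19458804e-01 -8.54495494e-01 -4.29903071e-05]
105 [[0.462, 0.19, 0.21], [0.46, 0.194, 0.21], [0.462, 0.196, 0.214]]
113 [[0.485, 0.19, 0.238], [0.485, 0.194, 0.241], [0.484, 0.196, 0.24]]
121 [[0.492, 0.191, 0.242], [0.49, 0.195, 0.241], [0.488, 0.197, 0.24]]
129 [[0.491, 0.193, 0.234], [0.494, 0.196, 0.24], [0.491, 0.198, 0.237]]
137 [[0.493, 0.194, 0.229], [0.494, 0.198, 0.233], [0.491, 0.2, 0.23]]
145 [[0.493, 0.196, 0.222], [0.491, 0.2, 0.221], [0.489, 0.202, 0.219]]
153 [[0.496, 0.197, 0.22], [0.494, 0.201, 0.22], [0.489, 0.203, 0.212]]
161 [[0.5, 0.198, 0.219], [0.498, 0.202, 0.219], [0.494, 0.204, 0.213]]
169 [[0.505, 0.2, 0.22], [0.502, 0.203, 0.217], [0.497, 0.206, 0.211]]
177 [[0.509, 0.201, 0.22], [0.503, 0.205, 0.213], [0.503, 0.207, 0.213]]
185 [[0.513, 0.202, 0.22], [0.507, 0.206, 0.212], [0.507, 0.208, 0.212]]
193 [[0.52, 0.203, 0.223], [0.518, 0.207, 0.222], [0.514, 0.209, 0.217]]
201 [[0.524, 0.204, 0.223], [0.522, 0.208, 0.222], [0.52, 0.21, 0.22]]
209 [[0.527, 0.205, 0.221], [0.525, 0.209, 0.219], [0.519, 0.211, 0.212]]
```

View pics/lev2.png

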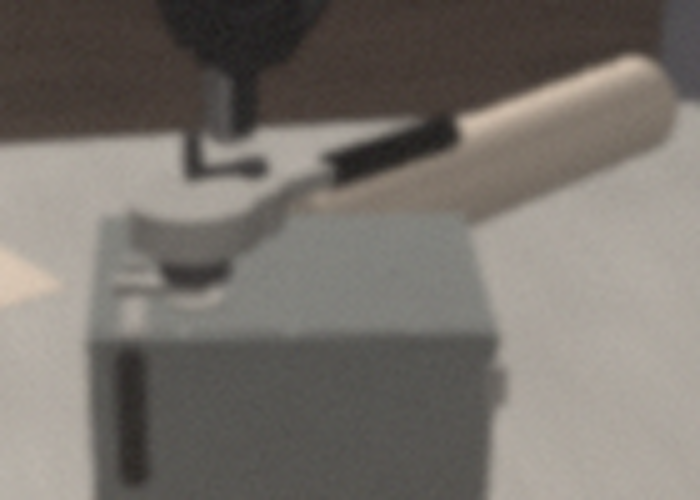

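In the side crop the shut tips end at about (225,138), above the post top at (190,135), so the fingers sit higher than I planned. I'll measure the tip height from depth.

Run:
```python
from h import *
t=np.array(r.current_tool_pos())
for n in("scene","side"):
    im=get(n);P=cloud(im);ok=im["depth"]>0
    m=ok&(np.hypot(P[...,0]-t[0],P[...,1]-t[1])<.03)&(P[...,2]>.219)&(P[...,2]<.30)
    q=P[m]; 
    for z in np.arange(.219,.27,.004):
        s=q[(q[:,2]>=z)&(q[:,2]<z+.004)]
        if len(s): print(n,round(z,3),len(s),s[:,:2].min(0),s[:,:2].max(0))
print(r.current_opening())
```

```text
scene 0.219 28 [0.48772313 0.19030586] [0.51911023 0.19887578]
scene 0.223 4 [0.49102245 0.19084446] [0.49288816 0.19518117]
scene 0.227 2 [0.49151061 0.19186014] [0.49278639 0.19430672]
scene 0.231 5 [0.48890401 0.19054258] [0.49555148 0.19587805]
scene 0.235 6 [0.48658689 0.19157813] [0.49358822 0.19708386]
scene 0.239 8 [0.48602731 0.19027267] [0.49374316 0.19627129]
scene 0.247 7 [0.51120926 0.16779181] [0.51532443 0.17735465]
scene 0.251 12 [0.50272277 0.16535059] [0.51601281 0.18371764]
scene 0.255 19 [0.50300126 0.15625981] [0.51678941 0.18302521]
scene 0.259 14 [0.50266214 0.15991858] [0.51627418 0.18406458]
scene 0.263 17 [0.50219155 0.1574491 ] [0.51642042 0.18334522]
scene 0.267 21 [0.50258375 0.15807666] [0.51756976 0.18442797]
side 0.219 10 [0.48424669 0.18785197] [0.52241224 0.19697247]
side 0.223 6 [0.48411548 0.18703596] [0.49238523 0.19137368]
side 0.227 6 [0.48438007 0.18723009] [0.49251931 0.19362777]
side 0.231 6 [0.48433576 0.18728311] [0.49202268 0.19330341]
side 0.235 6 [0.48446273 0.18978413] [0.49325196 0.19537905]
side 0.239 3 [0.4841042 0.1880292] [0.49347176 0.1965586 ]
side 0.243 11 [0.49456008 0.15877201] [0.51518444 0.16940553]
side 0.247 9 [0.4942425  0.15523263] [0.51702042 0.16719057]
side 0.251 14 [0.49289157 0.15487624] [0.51648578 0.17638009]
side 0.255 19 [0.49300485 0.15324702] [0.51617551 0.17521356]
side 0.259 16 [0.49305146 0.15307686] [0.51671156 0.17995988]
side 0.263 15 [0.49291916 0.1548656 ] [0.51660752 0.17398353]
side 0.267 16 [0.49313411 0.15279401] [0.51623749 0.17514272]
-0.001903654959824301
```

Run:
```python
from h import *
t=np.array(r.current_tool_pos()); s=get("side"); c=get("scene")
for z in(.215,.225,.235,.245,.255): print(z,(w2px(s,[t[0],t[1],z])-[270,90])*5,(w2px(c,[t[0],t[1],z])-[340,180])*4)
z=.241
while z>.200:
    z-=.002; r.move_linear([t[0],t[1],z],vel=.02); f=F()
    if abs(f[2])>4: break
print(z,r.current_tool_pos(),f)
```

```text
0.215 [228.41466771 190.75699288] [255.87847608 151.86331023]
0.225 [228.28698004 172.89224204] [259.49108256 142.07035971]
0.235 [228.15800713 154.84767421] [263.17584735 132.08180456]
0.245 [228.02772948 136.62056075] [266.93495418 121.89172512]
0.255 [227.89612719 118.20811753] [270.7706758  111.49396046]
0.20699999999999996 [0.50446157 0.16966076 0.2085044 ] [-4.5 -0.6 14.9]
```

Touching the head at z = 0.212 shows the shut fingertips actually end about 3.5 mm above the reported TCP height, 25 mm short of the stated overhang. Commands will use this measured tip height from now on.

```bash
cat >> h.py <<'E'
TIP=.0035  # measured: shut fingertips stand this much ABOVE the TCP (tool down)
E
python3 - <<'E'
from h import *
th=np.radians(31.3); right=np.array([np.sin(th),-np.cos(th)])
post=np.array([.489,.1945]); t=r.current_tool_pos(); z=.219-TIP
r.move_linear([t[0],t[1],.28]); r.set_gripper(.45); r.move_linear([*post,.28]); r.move_linear([*post,z],vel=.08); print(F())
r.set_gripper(0,30); print(r.current_opening(),F(),r.current_finger_force())
h=np.array([np.cos(th),np.sin(th)])
for d in np.arange(.003,.0301,.003):
    b=.0025*(1-((d-.0132)/.0132)**2)  # arc bulge away from pivot
    r.move_linear([*(post+d*right-max(b,0)*h),z],vel=.03); print(round(d,3),F(),np.round(r.current_torque(),2))
print(r.current_opening()); save("lev3",get("scene"),(340,180,480,330),4); print(r.current_t())
E
```

```text
[0.8 0.1 0.4]
0.12458113657318942 [-5.4  1.6  6.2] 27.852582782506943
0.003 [-4.7  0.9  5.7] [ 0.    0.82 -0.02]
0.006 [-4.1  2.7  6.1] [ 0.25  0.65 -0.02]
0.009 [-2.7  1.3  5.5] [ 0.25  0.47 -0.02]
0.012 [-5.7  1.6  7.2] [ 0.19  0.88 -0.03]
0.015 [-10.6   0.9  10.4] [-0.01  1.57  0.03]
0.018 [-17.5  -0.6  14.7] [-0.21  2.72  0.06]
0.021 [-19.3  -2.6  14.1] [-0.36  3.02  0.06]
0.024 [-15.7  -2.1  12.1] [-0.33  2.39  0.05]
0.027 [-13.6  -1.5  10.2] [-0.26  2.23  0.09]
0.03 [-22.1  10.8  14.6] [1.81 3.61 0.02]
0.11927036765790369
18.2083
```

View pics/lev3.png

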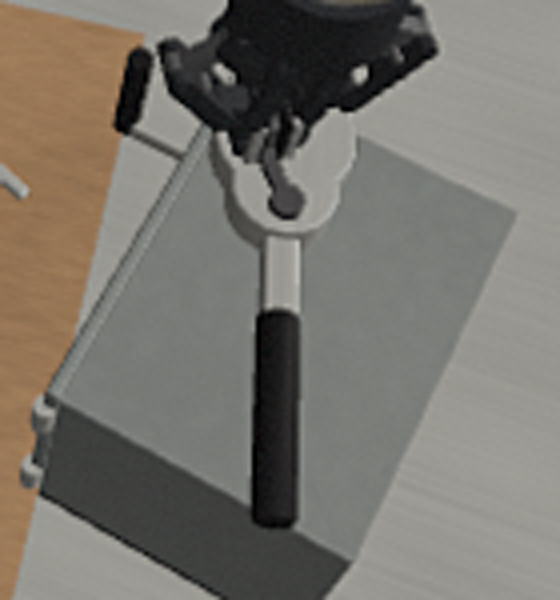

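The post is now to the image left of the handle line, at about (272,150), which is the loosening side. The handle swung back a little. I'll nudge slightly further, release and check.

Run:
```python
from h import *
th=np.radians(20); right=np.array([np.sin(th),-np.cos(th)])
t=np.array(r.current_tool_pos()); print(t)
for d in(.002,.004): r.move_linear([*(t[:2]+d*right),t[2]],vel=.03); print(F())
t=r.current_tool_pos(); r.set_gripper(.5); r.move_linear([t[0],t[1],.36])
go([.45,-.0,.36],0)
im=get("scene"); np.savez("lev4.npz",**im); P=cloud(im);ok=im["depth"]>0; save("lev4",im,(340,180,480,330),4)
d=np.hypot(P[...,0]-BOLT[0],P[...,1]-BOLT[1])
q=P[ok&(P[...,2]>.185)&(P[...,2]<.216)&(d>.11)&(d<.21)]; l=cv2.fitLine(q[:,:2].astype(np.float32),cv2.DIST_HUBER,0,.01,.01).ravel()
print("grip",len(q),l,np.degrees(np.arctan2(l[1],l[0])),np.degrees(np.arctan2(l[3]-BOLT[1],l[2]-BOLT[0])))
q=P[ok&(P[...,2]>.232)&(P[...,2]<.25)&(d<.06)]; print("post",len(q),q.mean(0)); print(r.current_t())
```

```text
[0.50154741 0.17038595 0.21560048]
[-9.4 12.5  4.7]
[-14.4  21.    7.2]
grip 554 [0.9814797  0.19156606 0.6407465  0.20854782] 11.044191 10.810126763791956
post 34 [0.49974834 0.16888233 0.23905508]
21.5167
```

View pics/lev4.png

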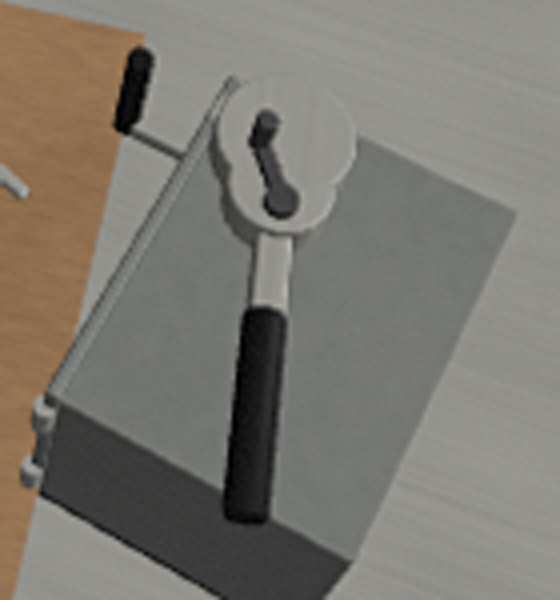

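The lever is now at about +0.39 rad, post at (266,118) and pivot at (281,200). The handle points along 11°. Next come the ratchet strokes.

```bash
cat > swing.py <<'E'
from h import *
def pose(a,z=.1795,rad=.15): a=np.radians(a); return [*(BOLT+rad*np.array([np.cos(a),np.sin(a)])),z], a+np.pi/2+KK*np.pi
KK=0
def sweep(a0,a1,log=True):
    for a in np.linspace(a0,a1,int(np.ceil(abs(a1-a0)/9))+1)[1:]:
        p,y=pose(a); r.move_linear(p,list(down(y)),vel=.1); f=F()
        if log: print(int(a),f, end=' ')
        if np.linalg.norm(f)>60: print("STOP"); return a
    print(); return a1
E
python3 - <<'E'
import swing; from swing import *
for k in(-1,0,1):
    swing.KK=k; print(k,[ (lambda q: None if q is None else round(q[5],2))(r.inverse_kinematics(p,list(down(y)))) for p,y in map(pose,(0,11,40,70))])
E
```

```text
-1 [np.float64(1.77), np.float64(1.63), np.float64(1.23), np.float64(0.81)]
0 [np.float64(-1.37), np.float64(-1.52), np.float64(-1.91), np.float64(-2.33)]
1 [np.float64(1.77), np.float64(1.63), np.float64(1.23), np.float64(0.81)]
```

```bash
sed -i 's/^KK=0/KK=-1/' swing.py
python3 - <<'E'
from swing import *
p,y=pose(11); r.move_to([p[0],p[1],.33],list(down(y))); r.set_gripper(.6)
r.move_linear([p[0],p[1],.1795],vel=.12); print(F())
r.set_gripper(0,25); print(r.current_opening(),F())
sweep(11,70); sweep(70,0); print(r.current_opening(),r.current_t())
im=get("side"); save("keep1",im,(270,90,410,190),5)
E
```

```text
[0.2 1.1 0.2]
0.2473056120671732 [-1.2  0.   4. ]
19 [0.3 1.  5.1] 27 [1.  1.3 5.6] 36 [ 5.8 -0.1  3.7] 44 [7.6 1.5 2.4] 53 [8.6 5.3 1.3] 61 [9.6 6.6 0.8] 70 [9.3 9.2 1. ] 
61 [5.3 7.6 3.6] 52 [5.3 6.  3.2] 43 [5.2 4.1 4.5] 35 [3.4 2.9 5.2] 26 [2.8 0.1 5.3] 17 [-0.   0.5  7.1] 8 [-1.6 -1.2  8.4] 0 [-3.7 -0.4  9. ] 
0.2410431018628007 30.6333
```

View pics/keep1.png

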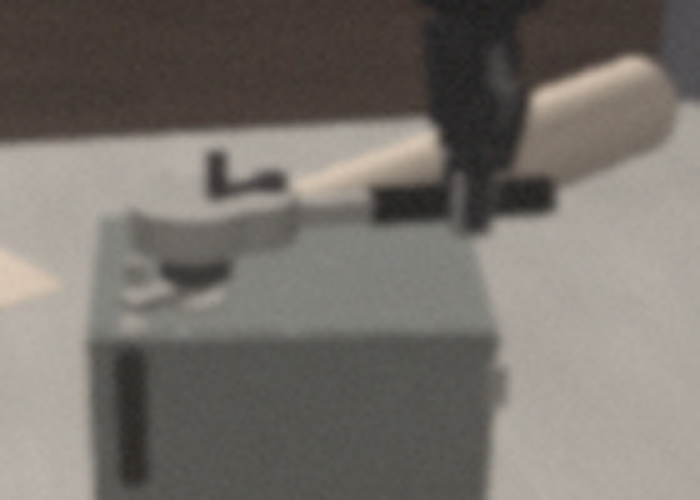

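The keeper bar has begun turning towards the front; its tip is at about (135,295). Second stroke, with a slightly larger return.

Run:
```python
from swing import *
sweep(0,70); sweep(70,50,False); r.set_gripper(.6); t=r.current_tool_pos(); r.move_linear([t[0],t[1],.33],vel=.25)
go([.45,-.05,.36],0)
im=get("side"); save("keep2",im,(270,90,410,190),5); np.savez("keep2.npz",**im)
im=get("scene"); save("keep2s",im,(340,180,480,330),4)
print(r.current_t())
```

```text
8 [-1.5  0.3  8.2] 17 [-1.  -0.3  7.1] 26 [ 3.4 -2.5  5.7] 35 [ 6.  -0.3  3.9] 43 [7.3 0.4 3.7] 52 [9.9 2.9 2.2] 61 [9.  5.6 1.2] 70 [9.4 8.8 0. ] 

37.2917
```

View pics/keep2.png

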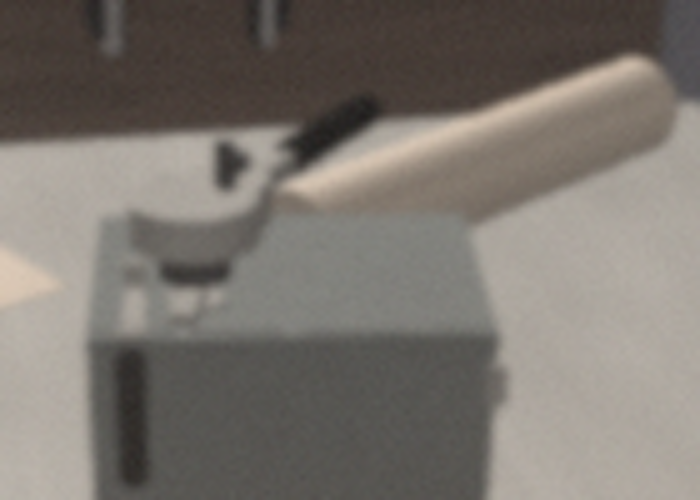

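The bar now points to the front, tip at about (184,318), and is separated from the lug at (133,305). I'll compute its angle.

Run:
```python
from h import *
s=dict(np.load("keep2.npz"))
for u,v in((184,318),(175,318),(192,318)):
    p=px2w(s,270+u/5,90+v/5,z=.1595)[:2]-BOLT; print(p,np.linalg.norm(p),np.arctan2(p[1],p[0])-CY-np.pi/2+2*np.pi)
for a in(1.1,1.25,1.4,1.55,1.7):
    w=a+CY+np.pi/2; print(a,(w2px(s,[*(BOLT+.045*np.array([np.cos(w),np.sin(w)])),.1595])-[270,90])*5)
```

```text
[-0.01195305 -0.04420658] 0.04579407075268125 1.4655452342855426
[-0.01662031 -0.04335615] 0.04643264422901558 1.3635556970872953
[-0.00780445 -0.0449625 ] 0.045634808682654106 1.5577567826534597
1.1 [154.61293626 313.84244023]
1.25 [166.28994916 315.84805613]
1.4 [178.64102457 317.07237649]
1.55 [191.3609369  317.48198219]
1.7 [204.13287509 317.06562077]
```

The bolt is at about 1.46 rad, past the required 1.25. Next, open the door.

```bash
cat > door.py <<'E'
from h import *
H0=np.array([.4395,.092]); 
def pose(a,kk): 
    d=H0-HINGE; c,s=np.cos(a),np.sin(a); return [*(HINGE+[c*d[0]-s*d[1],s*d[0]+c*d[1]]),.1185], CY+np.pi/2+a+kk*np.pi
E
python3 - <<'E'
from door import *
A=np.linspace(0,1.6,12)
def qs(k):
    return [r.inverse_kinematics(p,list(down(y))) for p,y in (pose(a,k) for a in A)]
c=[(max(abs(q[5]) for q in qs(k)),k) for k in(0,-1) if all(q is not None for q in qs(k))]; print(c); k=min(c)[1]
p,y=pose(0,k); r.move_to([p[0],p[1],.30],list(down(y))); r.set_gripper(.55); r.move_linear(p,vel=.1); print(F())
r.set_gripper(0,40); print(r.current_opening(),F())
for a in A[1:]:
    p,y=pose(a,k); r.move_linear(p,list(down(y)),vel=.1); f=F(); print(round(a,2),f,end=' ')
    if np.linalg.norm(f)>45: print("STOP"); break
print(r.current_opening(),r.current_t())
save("door1",get("scene"),(220,120,540,360),2.5)
E
```

```text
[(np.float64(1.6395617584637023), -1)]
[-0.6  0.4 -0.4]
0.17386851788432928 [-8.1 -2.   9.8]
0.15 [-4.8 -1.3  8. ] 0.29 [-2.4 -1.2  6.2] 0.44 [-0.1  0.5  4.5] 0.58 [4.8 3.9 3.3] 0.73 [5.1 6.  2.5] 0.87 [5.2 6.8 3.6] 1.02 [5.4 9.3 4.6] 1.16 [3.5 9.  4.6] 1.31 [2.  9.7 6.3] 1.45 [0.7 8.3 5.3] 1.6 [-0.2  8.   7.4] 0.17639692021141484 45.3917
```

View pics/door1.png

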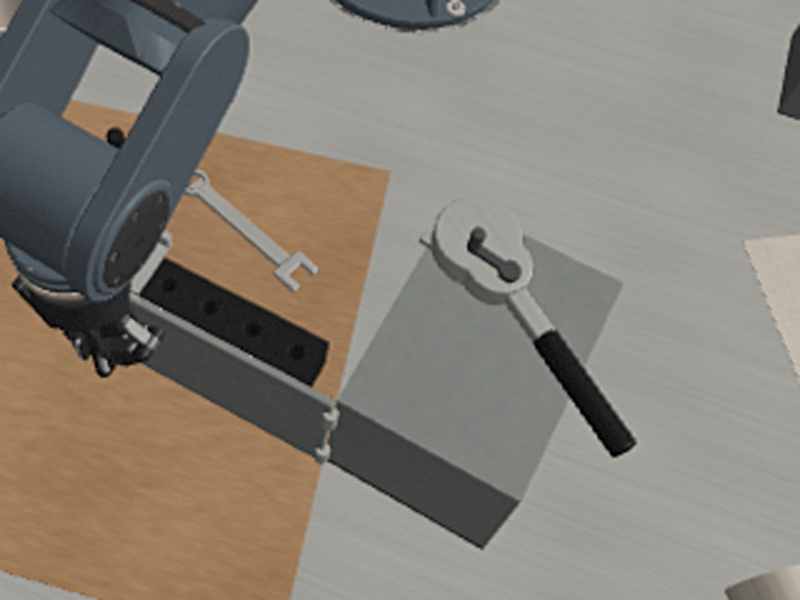

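The door is open to about 1.6 rad and the strip shows four openings at (169,286), (209,307), (253,329) and (297,352). I'll release, move clear and take an enlarged view of the strip plus the probe positions.

Run:
```python
from h import *
r.set_gripper(.6); t=r.current_tool_pos(); r.move_linear([t[0],t[1],.30],vel=.25); r.move_to([.35,-.0,.36],list(r.current_ee_rot()))
im=get("scene"); np.savez("d.npz",**im); save("strip",im,(265,215,365,290),8)
s=get("side"); np.savez("ds.npz",**s)
for n,im in(("scene",im),("side",s)):
    P=cloud(im);ok=im["depth"]>0
    m=ok&(P[...,2]>.085)&(P[...,2]<.125)&(P[...,0]>.38)&(P[...,0]<.65)&(P[...,1]<-0.1)
    k,l,st,_=cv2.connectedComponentsWithStats(m.astype(np.uint8))
    for i in range(1,k):
        if st[i,4]>15: q=P[l==i]; t=q[q[:,2]>q[:,2].max()-.006]; print(n,st[i],q.mean(0).round(4),t.mean(0).round(4),im["pixels"][l==i].mean(0).round())
print(r.current_t())
```

```text
scene [191 164   9  12  73] [ 0.4961 -0.3457  0.1012] [ 0.4947 -0.3478  0.1075] [34. 31. 28.]
scene [215 167   9  11  67] [ 0.4804 -0.2884  0.1011] [ 0.4784 -0.2904  0.107 ] [32. 28. 26.]
scene [239 169   8  11  68] [ 0.4642 -0.2309  0.1018] [ 0.4625 -0.2319  0.1072] [34. 30. 27.]
scene [263 171   8  11  67] [ 0.4478 -0.1744  0.1013] [ 0.4456 -0.1754  0.1078] [31. 27. 26.]
scene [172 197   9   9  56] [ 0.5903 -0.3459  0.093 ] [ 0.5894 -0.347   0.0947] [171.  98.  47.]
scene [238 217   8   9  53] [ 0.5804 -0.1764  0.0936] [ 0.5801 -0.1771  0.0949] [174.  99.  48.]
scene [196 220  15  19 113] [ 0.6376 -0.2369  0.1111] [ 0.6396 -0.2417  0.1216] [180. 173. 166.]
side [382 209   5  14  42] [ 0.6143 -0.1024  0.1044] [ 0.6139 -0.1028  0.1214] [104.  95.  87.]
side [376 240   9   9  62] [ 0.5791 -0.1819  0.0917] [ 0.5797 -0.181   0.0932] [183.  96.  45.]
side [313 242   8  14 100] [ 0.4451 -0.1818  0.0991] [ 0.4454 -0.1787  0.1055] [70. 54. 42.]
side [411 247  24  31 475] [ 0.6335 -0.2718  0.1063] [ 0.6381 -0.2659  0.122 ] [172. 158. 147.]
side [326 259   9  15 117] [ 0.4616 -0.2382  0.0991] [ 0.462  -0.2358  0.1054] [69. 51. 39.]
side [341 279  10  15 129] [ 0.4778 -0.2959  0.0996] [ 0.4783 -0.2937  0.1055] [69. 51. 38.]
side [410 298  11  11  95] [ 0.5886 -0.351   0.0923] [ 0.589  -0.3501  0.0935] [189. 100.  47.]
side [357 301  11  17 156] [ 0.4933 -0.353   0.0996] [ 0.4942 -0.3504  0.1058] [68. 49. 37.]
48.125
```

View pics/strip.png

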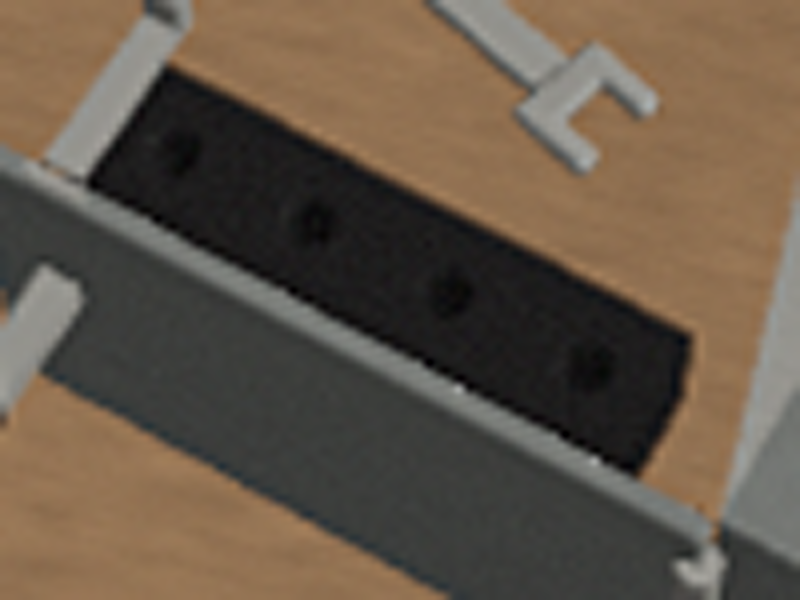

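Opening pixels in this crop are (182,152), (317,222), (452,293) and (592,369). All four black probes are still upright in the rack.

```bash
cat >> h.py <<'E'
RC=np.array([.4702,-.2625]); RD=np.array([np.cos(np.radians(105.4)),np.sin(np.radians(105.4))])
def terminals(n="d.npz",pts=((592,369),(452,293),(317,222),(182,152)),o=(265,215),sc=8):
    im=dict(np.load(n)); T=np.array([px2w(im,o[0]+(u-3.5)/sc,o[1]+(v-3.5)/sc,z=.14)[:2] for u,v in pts])
    c=T.mean(0); d=T[3]-T[0]; d/=np.linalg.norm(d); return T,np.array([c+d*s for s in(-.063,-.021,.021,.063)]),d
E
python3 - <<'E'
from h import *
T,M,d=terminals(); print(T,np.linalg.norm(np.diff(T,axis=0),axis=1)); print(M); a=np.arctan2(d[1],d[0])-(CY+np.pi/2)+2*np.pi; print("door",a)
x=np.array([-d[1],d[0]]); 
# offsets from hinge in door frame
x=np.array([d[1],-d[0]]); print([((m-HINGE)@d,(m-HINGE)@x) for m in M])
for i,s in enumerate((-.09,-.03,.03,.09)): print(RC+s*RD)
s=dict(np.load("ds.npz")); P=cloud(s); ok=s["depth"]>0
m=ok&(abs(P[...,2]-.14)<.006)&(P[...,0]>.55)&(P[...,0]<.66)&(P[...,1]<.08)&(P[...,1]>-.12); print(m.sum(),cv2.minAreaRect(P[m][:,:2].astype(np.float32)))
s=dict(np.load("d.npz")); P=cloud(s); ok=s["depth"]>0
m=ok&(abs(P[...,2]-.14)<.006)&(P[...,0]>.55)&(P[...,0]<.66)&(P[...,1]<.08)&(P[...,1]>-.12); print(m.sum(),cv2.minAreaRect(P[m][:,:2].astype(np.float32)))
E
```

```text
[[ 0.60853609  0.07222132]
 [ 0.60210889  0.03044036]
 [ 0.5963841  -0.0105691 ]
 [ 0.59080207 -0.05241752]] [0.04227242 0.04140711 0.04221907]
[[ 0.60833225  0.07229059]
 [ 0.60241594  0.03070937]
 [ 0.59649963 -0.01087184]
 [ 0.59058332 -0.05245305]]
door 1.5882866695856936
[(np.float64(0.045216715899364796), np.float64(0.025957134796272416)), (np.float64(0.0872167158993648), np.float64(0.025957134796272346)), (np.float64(0.1292167158993648), np.float64(0.025957134796272388)), (np.float64(0.17121671589936482), np.float64(0.02595713479627231))]
[ 0.49410005 -0.34926859]
[ 0.47816668 -0.29142286]
[ 0.46223332 -0.23357714]
[ 0.44629995 -0.17573141]
630 ((0.603210985660553, -0.013258904218673706), (0.08927960693836212, 0.18533937633037567), 9.043591499328613)
1445 ((0.6023387312889099, -0.006951197981834412), (0.18216076493263245, 0.056889135390520096), 82.22908782958984)
```

The two fixed cameras disagree by about 3 mm in y, so I'll grasp the first probe and hover it over terminal 3, then check pin against opening in both views.

```bash
cat >> h.py <<'E'
HI=.285
def pick(i,rc=None):
    p=RC+(-.09,-.03,.03,.09)[i]*RD if rc is None else np.array(rc); yaw=np.radians(15.4)
    r.set_gripper(.45); go([*p,HI],yaw); r.move_linear([*p,.072-TIP],vel=.12); f0=F()
    r.set_gripper(0,60); o=r.current_opening(); f1=F(); t=r.current_tool_pos()
    r.move_linear([t[0],t[1],HI],vel=.15); print("pick",i,f0,f1,o,r.current_opening(),r.current_finger_force(),r.current_t())
PT=.060-TIP  # TCP z minus pin-tip z
E
python3 - <<'E'
from h import *
pick(3); T,M,d=terminals(); m=M[3]-[0,.001]; yaw=np.arctan2(d[1],d[0])+np.pi/2
go([*m,HI],yaw); r.move_linear([*m,.150+PT],vel=.1); print(r.current_tool_pos(),F(),r.current_opening())
a=get("scene"); s=get("side"); np.savez("a.npz",**a); np.savez("s.npz",**s)
tip=np.array([*r.current_tool_pos()[:2],.150])
ca,cs=w2px(a,tip),w2px(s,tip); print("tip px",ca,cs)
def crop(im,c): u,v=int(c[0])-25,int(c[1])-30; print((u,v)); return cv2.resize(im["pixels"][v:v+60,u:u+50],(400,480),interpolation=cv2.INTER_CUBIC)
o=np.hstack([crop(a,ca),crop(s,cs)]); o=np.clip(o.astype(float)*1.8,0,255).astype(np.uint8)
cv2.imwrite("pics/hov.png",cv2.cvtColor(o,cv2.COLOR_RGB2BGR)); print(r.current_t())
E
```

```text
pick 3 [ 0.2  0.6 -0.7] [-0.2  0.3  3.5] 0.19115300502708354 0.19231785776864183 58.445168137550354 53.1333
[ 0.59089042 -0.0536184   0.2071975 ] [ 0.8 -0.1 -0.5] 0.19426815648022097
tip px [286.58327202 231.30721492] [369.63659572 188.33389635]
(261, 201)
(344, 158)
54.95
```

View pics/hov.png

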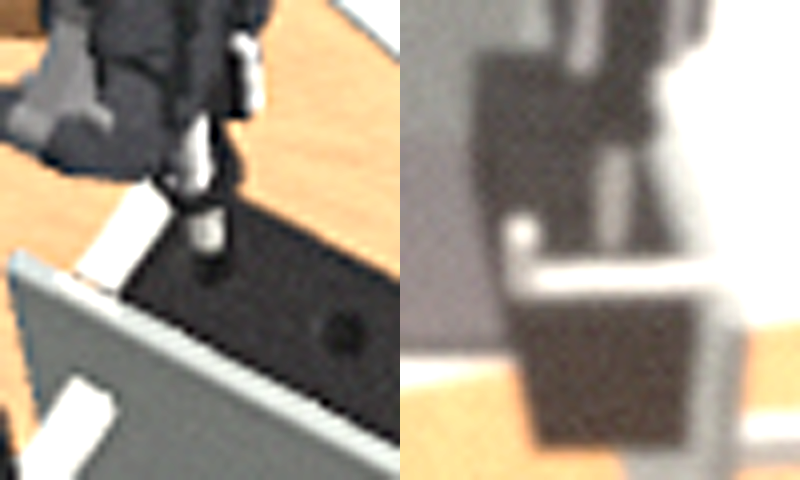

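In the left view the pin tip at (207,248) is right above opening 3 at (210,265), within about 2 mm. In the side view the strap hides the opening. I'll insert with force watching.

```bash
cat >> h.py <<'E'
def insert(m,z0=.150):
    """lower in small steps; home when the pin tip reads .102; search round if it lands on the surface"""
    base=np.array(m,float); off=np.zeros(2); tries=[(x,y) for R_ in(.0025,.0045) for x,y in [(R_*np.cos(a),R_*np.sin(a)) for a in np.arange(6)*np.pi/3]]
    z=z0
    while z>.1005:
        z-=.003; r.move_linear([*(base+off),z+PT],vel=.05); f=F()
        if f[2]>14:
            if z>.128:
                print("surface",round(z,4),f,off)
                if not tries: return False
                off=np.array(tries.pop(0)); z=.146; r.move_linear([*r.current_tool_pos()[:2],z+PT],vel=.08); r.move_linear([*(base+off),z+PT],vel=.08)
            else: break
    t=r.current_tool_pos(); print("end",np.round(t,4),"tip",round(t[2]-PT,4),f,off,"open",r.current_opening()); return True
def release(): 
    r.set_gripper(.4); t=r.current_tool_pos(); r.move_linear([t[0],t[1],HI],vel=.2)
E
python3 - <<'E'
from h import *
T,M,d=terminals(); print(insert(M[3]),r.current_torque(),r.current_t())
E
```

```text
end [ 0.5928 -0.053   0.1586] tip 0.1021 [-0.4 -0.7 21.2] [0. 0.] open 0.19241064156666784
True [-0.15443721  0.08576476  0.04521454] 59.2
```

Probe home at tip height 0.102. Release and continue with the next ones, re-detecting the probes before each pick.

```bash
cat >> h.py <<'E'
def blobs(im,zlo,zhi):
    P=cloud(im);ok=im["depth"]>0
    m=ok&(P[...,2]>zlo)&(P[...,2]<zhi)&(P[...,0]>.38)&(P[...,0]<.68)&(P[...,1]<.12)&(P[...,1]>-.45)&(im["pixels"].max(-1)<70)
    k,l,st,c=cv2.connectedComponentsWithStats(m.astype(np.uint8)); o=[]
    for i in range(1,k):
        if st[i,4]>15: q=P[l==i]; t=q[q[:,2]>q[:,2].max()-.006]; o.append((*t.mean(0)[:2].round(4),q[:,2].max().round(4)))
    return o
E
python3 - <<'E'
from h import *
release(); go([.42,-.05,.33],0)
for n in("scene","side"): im=get(n); print(n,"rack",blobs(im,.085,.125),"strip",blobs(im,.165,.21))
print(r.current_t())
E
```

```text
scene rack [(np.float64(0.4963), np.float64(-0.3472), np.float64(0.1095)), (np.float64(0.4794), np.float64(-0.2894), np.float64(0.1109)), (np.float64(0.464), np.float64(-0.2319), np.float64(0.1108)), (np.float64(0.6343), np.float64(0.0152), np.float64(0.125)), (np.float64(0.608), np.float64(0.0912), np.float64(0.1238)), (np.float64(0.6731), np.float64(-0.0791), np.float64(0.1245))] strip [(np.float64(0.6527), np.float64(-0.2556), np.float64(0.1742)), (np.float64(0.5934), np.float64(-0.0531), np.float64(0.2003))]
side rack [(np.float64(0.5871), np.float64(-0.0477), np.float64(0.1249)), (np.float64(0.6645), np.float64(-0.0895), np.float64(0.1244)), (np.float64(0.4609), np.float64(-0.2373), np.float64(0.1084)), (np.float64(0.4773), np.float64(-0.2953), np.float64(0.1075)), (np.float64(0.493), np.float64(-0.3525), np.float64(0.1079))] strip [(np.float64(0.5911), np.float64(-0.0569), np.float64(0.197)), (np.float64(0.6499), np.float64(-0.2618), np.float64(0.1703))]
61.15
```

```bash
cat >> h.py <<'E'
def check(i):
    """average of both cameras for the rack probe i; None if it is not where it should be"""
    e=RC+(-.09,-.03,.03,.09)[i]*RD; c=[]
    for n in("scene","side"):
        b=[np.array(x[:2]) for x in blobs(get(n),.085,.125) if np.hypot(*(np.array(x[:2])-e))<.02]
        c.append(b[0] if b else [np.nan]*2)
    p=np.mean(c,0); print("probe",i,p.round(4),"exp",e.round(4)); return np.hypot(*(p-e))<.005
def job(i,t):
    if not check(i): print("KNOCKED?"); return False
    pick(i)
    if r.current_opening()<.12: print("LOST"); return False
    T,M,d=terminals(); m=M[t]+[.0015,0]; yaw=np.arctan2(d[1],d[0])+np.pi/2
    go([*m,HI],yaw); r.move_linear([*m,.150+PT],vel=.12)
    if r.current_opening()<.12: print("LOST2"); return False
    if not insert(m): return False
    release(); go([.42,-.05,.33],0); print("strip",blobs(get("scene"),.165,.21),r.current_t()); return True
E
python3 - <<'E'
from h import *
job(2,2)
E
```

```text
probe 2 [ 0.4626 -0.2346] exp [ 0.4622 -0.2336]
pick 2 [-0.1  0.9 -0.7] [-1.7  0.4  6.4] 0.19672620690965573 0.1940279130201885 58.44147562980652 66.125
end [ 0.6002 -0.0117  0.1589] tip 0.1024 [-1.8 -8.5 22.4] [0. 0.] open 0.19346716312803844
strip [(np.float64(0.6531), np.float64(-0.2557), np.float64(0.1734)), (np.float64(0.5949), np.float64(-0.0531), np.float64(0.2006)), (np.float64(0.6016), np.float64(-0.011), np.float64(0.1993))] 74.1333
```

```bash
sed -i 's/M\[t\]+\[.0015,0\]/M[t]+[.0025,0]/' h.py
python3 - <<'E'
from h import *
job(1,1) and job(0,0)
E
```

```text
probe 1 [ 0.4785 -0.293 ] exp [ 0.4782 -0.2914]
pick 1 [-0.4 -0.2  0.5] [-1.9  1.6  5.2] 0.18785225235741915 0.19466324678327537 58.441556096076965 79.3083
end [0.6068 0.0296 0.1589] tip 0.1024 [ -3.  -11.   23.4] [0. 0.] open 0.18991175374164299
strip [(np.float64(0.653), np.float64(-0.2557), np.float64(0.1746)), (np.float64(0.5981), np.float64(-0.0542), np.float64(0.2)), (np.float64(0.6038), np.float64(-0.0118), np.float64(0.1998)), (np.float64(0.6078), np.float64(0.0298), np.float64(0.1998))] 87.6667
probe 0 [ 0.4946 -0.3501] exp [ 0.4941 -0.3493]
pick 0 [-0.3  0.9 -0.1] [-1.8  0.3  5.2] 0.19396424195785286 0.19390364872952048 58.43876838684082 93.05
end [0.6119 0.0711 0.1589] tip 0.1024 [ -8.5 -11.   25.7] [0. 0.] open 0.1913859397491292
strip [(np.float64(0.6532), np.float64(-0.2558), np.float64(0.1734)), (np.float64(0.5997), np.float64(-0.0539), np.float64(0.1992)), (np.float64(0.6049), np.float64(-0.0121), np.float64(0.2001)), (np.float64(0.6086), np.float64(0.0292), np.float64(0.2007)), (np.float64(0.6125), np.float64(0.0706), np.float64(0.2012))] 101.7917
```

All four read home with tops at about 0.20. One last look before handing in.

Run:
```python
from h import *
r.move_to([.30,-.35,.36],list(r.current_ee_rot()))
a=get("scene"); save("fin",a,(140,90,490,350),2.2)
s=get("side"); print("side strip",blobs(s,.165,.21)); 
b=dict(np.load("scene0.npz")); 
for n,(u0,v0,u1,v1) in dict(mug=(195,105,245,155),bottle=(175,210,220,270),spanner=(288,185,350,240)).items():
    print(n,np.abs(a["pixels"][v0:v1,u0:u1].astype(int)-b["pixels"][v0:v1,u0:u1]).mean().round(1))
print(r.current_t())
```

```text
side strip [(np.float64(0.6016), np.float64(-0.0094), np.float64(0.1984)), (np.float64(0.6496), np.float64(-0.2624), np.float64(0.1705))]
mug 3.3
bottle 3.1
spanner 7.8
103.125
```

View pics/fin.png

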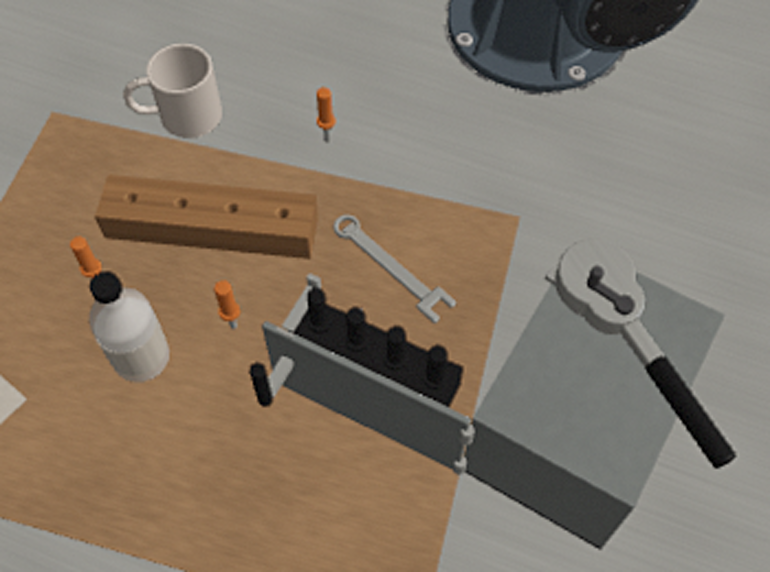

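The picture shows the rack empty, four probes seated upright in the strip at (317,308), (355,327), (396,346) and (437,365), and the door wide open. Mug, bottle and spanner are where they started; the larger spanner difference comes from the door now being in that crop.

```bash
python3 -c "
from h import *
print(r.hand_in())"
```

```text
the job is handed in; nothing more can be done
None
```

Job handed in at about 103 s: lever at loosening, keeper bar at about 1.46 rad, door open about 1.6 rad, all four probes home in their own terminals, and the mug, bottle and spanner undisturbed.

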